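# Wax the bur of the handpiece from the hinged wax tin

### The job

Wax the handpiece's bur before the next cut: take the handpiece out of its sloping rest, dip the bur into the open tin until its tip touches the cake of wax lightly, then lay the handpiece back in the rest as it was, nose down and seated. Close the tin's lid fully so that no filings get into the wax. Keep the bur off the bench top and leave the other things on the bench where they are.

Things in the scene. Friction and masses are not known exactly. Their poses are not given: they have to be found in the camera images.
- handpiece: Loose handpiece, 190 mm, 190 g: pale grooved metal cylinder 27 mm thick (x -55 to +50 mm), tail 17 mm thick with a dark band, at the nose a dark chuck 15 mm thick, 19 mm long, and a bur: steel pin 2.6 mm thick, 21 mm long, with a 4 mm ball end. Origin: underside at mid-length; -x along it to the bur, +z away from the underside; its axis is at z = 13.5 mm. It starts in the rest, bur down.
- grip_mid (a point): A point on the handpiece's axis at mid-length, between the yokes while it lies in the rest: the place to grip, firmly (about 30 N), as a loose grip lets it pivot. Axes as handpiece.
- bur_tip (a point): The ball end of the bur, on the handpiece's axis, 93.5 mm ahead (its -x) of grip_mid. Moves with the handpiece.
- cradle: Sloping steel rest, fixed: base plate 136 x 74 x 8 mm, posts, slanting spine 16 mm wide, two lined V yokes 76 mm apart, open to the top. They hold the cylinder 40 degrees bur down; two ears 20 mm apart below the lower yoke let the chuck pass and stop the cylinder's shoulder. Origin: on the bench under the middle of the held handpiece; +x horizontal, the way the bur points in plan; +z up.
- rest_mid (a point): Fixed point of the rest, where grip_mid lies when the handpiece is seated: 90 mm above the bench, over the origin of cradle.
- rest_tip (a point): Fixed point of the rest, where bur_tip lies when the handpiece is seated: about 30 mm above the bench, 72 mm along +x of cradle.
- tin: Hinged metal tin, open at the start, on a wooden board (112 x 136 x 10 mm) screwed to the bench; it cannot move. Tin 82 mm (x) by 106 mm (y), walls 2.5 mm, rim 33 mm above the bench. Origin: on the bench under the tin's middle; +x towards the hinged long side, -x the front, +y along the hinge, +z up.
- wax_top (a point): Centre of the flat top of the honey-coloured hard wax cake in the tin, 24.5 mm above the bench, 8.5 mm below the rim; axes as tin. The wax is 76 mm (x) by 100 mm (y). It is solid.
- lid_hinge (a point): Hinge axis of the tin's lid, at the middle of its length: 44.5 mm along +x of tin, 28 mm above the bench, parallel to the tin's y.
- lid_edge (a point): Middle of the lid's free edge on its outer face, 88 mm from the hinge. Moves with the lid: about 115 mm above the bench while the lid stands open, 36 mm when it is shut.
- lid (a joint): Angle of the tin's lid about its hinge in rad: 0 shut, 1.57 upright, 1.95 leaning back against its stop. The lid is 88 mm long and 112 mm wide; its stiff hinge (about 0.04 N m) keeps it where it is left, and it is shut by pushing it over and down with about 1 N.
- bur_jar: Bystander: small brown jar with a dark cap, 40 mm across, 60 mm high. Origin at the centre of its underside.
- clamp: Bystander: wooden ring clamp, 28 x 140 x 20 mm, lying flat. Origin at the centre of its underside, length along its y.
- tray: Bystander: small copper tray, 45 x 62 x 15 mm. Origin at the centre of its underside.
- wax: The honey-coloured hard wax cake that fills the lower part of the tin, fixed in it, 76 x 100 x 12 mm. Origin: the centre of its underside, 12.5 mm above the bench.

How it is judged:
On the way:
1. the bur's tip is inside the tin and touches the wax (contact force between handpiece and wax above 0.1 N and z of bur_tip in the frame of wax_top below 0.006 m and x of bur_tip in the frame of wax_top between -0.038 and 0.038 m and y of bur_tip in the frame of wax_top between -0.05 and 0.05 m), for 0.1 s.
At the end, for the whole second after the job is handed in: The handpiece lies at rest, released, in its sloping rest with its bur down: its middle within 10 mm of where it lies when seated, and the bur's tip within 12 mm of its place; the lid of the tin is shut (joint below 0.08 rad). The other things stand where they stood (distance between grip_mid and rest_mid below 0.01 m and distance between bur_tip and rest_tip below 0.012 m and linear speed of handpiece below 0.02 m/s and value of joint lid below 0.08 rad); the robot touches nothing.
It fails at once if the bur is pressed on the wax with more than 20 N (contact force between handpiece and wax above 20 N).
It fails at once if the bur's tip comes down to the bench top (height (world z) of bur_tip below 0.006 m).
It fails at once if the handpiece is dropped or rammed into the rest (more than 60 N) (contact force between handpiece and cradle above 60 N).
It fails at once if a bystander is moved by more than 30 mm (distance of any of bur_jar, clamp, tray from where it was at the start of the episode above 0.03 m).
It also fails if it takes over 56 s, if anything falls off the work surface, if the arm or the gripper's body presses on something with over 40 N, if the wrist force passes 120 N, or if a joint passes its speed limit or range.

### The arm

A 6-joint arm with a two-finger parallel gripper is mounted at the origin on a cart in front of the work surface, level with it; the furniture and walls round the work are solid. World frame = base frame: x ahead of the robot, y to its left, z up, the work surface at z = 0. Lengths are in m, angles in rad, forces in N, time in s.
With the tool pointing down it reaches from about 0.25 to 0.85 m from the base axis. Payload 12.5 kg.
Tool frame: the origin (TCP) lies midway between the tips of the shut fingers; the grasp point (between the pads) lies 19 mm behind it; z points along the fingers, y is the line along which they close (so a half turn about z gives the same grasp; the last joint's range is limited). The gripper opens to 93 mm and grips with 3 to 60 N. Pads are 15 mm wide; open, the fingers measure 128 mm over their backs; the gripper's body (75 mm by 188 mm) begins 65 mm behind the grasp point.
Start: joints at [-1.351, 0.351, 1.652, -0, 1.139, -0.085], TCP at [0.165, -0.525, 0.219] pointing down, gripper open.
Joint ranges: [-2.75, 2.75], [-0.79, 2.1], [0.01, 2.65], [-1.57, 4.71], [0.07, 3.14], [-2.87, 2.87]. Speed limits (rad/s): [2.22, 2.22, 2.79, 3.14, 3.14, 3.14].

### API

Orientations are given as [roll, pitch, yaw] about the fixed x, y, z axes, in that order (R = Rz(yaw) Ry(pitch) Rx(roll)).
In Python, from rig import env gives the robot as it stands.
- The arm moves only by the shell command python3 steer.py FILE [OPENING] [FORCE], which reads ROWS from the file FILE. ROWS is a JSON object with one list for each field, all of the same length, 1 to 10, a row being the entries at one place: sx, sy, sz (the shift in parts of the range, where 1.0 means 0.5 m), drx, dry, drz (a rotation vector in shares of 4 rad (1.0 is 4 rad)); each row is the pose to reach, as a shift and turn from the pose commanded when the command began, along the tool's axes at that moment; what a row does not reach only later rows make up. A row lasts 1/10 s, in which the tool goes at most 0.05 m and 0.15 rad, less where a joint would pass 70% of its speed; a pose out of reach is approached as far as the arm can. OPENING is the finger opening in m, set as the command begins (- or left out keeps the last). The fingers move at their own pace and stop on an object; FORCE is the grip in N (left out, the last holds). Time passes only in rows, so rows that do not move let the fingers close. It prints the time, the measured TCP pose, the force, the opening and the grip force at its end. Input that does not fit is refused with a message, and nothing moves.
- env.sense(): the state, without advancing time (a new reading comes with each control period).
- env.grab_frame(name): name is "scene" or "side" or "wrist"; returns a dict with "color" (420x560x3 uint8, blue, green, red), "fx", "fy", "cx", "cy" (pixels), "k1" (the pictures are not rectified: a ray, as slopes to the right and down, at radius r is drawn at 1 + k1 r^2 times it, then the intrinsics apply), "cam_to_world" (4x4, takes a point from camera to world coordinates); the wrist camera has in their place "mount" (4x4, takes a point from camera to tool coordinates, whose origin is the TCP and whose axes are the flange's). Camera axes: x right, y down, z forward; pixel columns grow to the right and rows downward; lengths in m; the calibration is good to about 2 mm. A picture is of the moment at which its call begins: read the wrist's pose just before it. There is no depth.
- env.close_job(): hands the job in; it is judged then, once.
The state is a dict: "time_s": time; "q": joint angles; "joint_velocities": joint speeds; "joint_efforts": joint torques, N m; "tool_pos": TCP position; "ee_rot": TCP orientation; "contact_force": force on the tool from outside, world axes, zero at the start; "wrist_torque": the same for the moment, N m; "grip_width": finger opening in m; "finger_force": force on a finger pad.
Only numpy, scipy, OpenCV 4.12 (cv2) and the standard library are available. Lean on these libraries where they do the work, as an engineer would, in place of code of your own. Each camera call takes 0.05 s, during which the arm holds its last target. There are 200 camera calls.

## Working session

There is one attempt and no reset: what is moved stays moved. The work goes in short steps, Python scripts to look and compute and a shell command to move; the robot and the scene stay as the last step left them, time stands still between calls to the robot, and variables do not carry over. Pictures are saved under pics/ and viewed, at most 10 in all, crops included, and the job is handed in when it is done.

```bash
ls; mkdir -p pics; python3 - <<'E'
from rig import env
import cv2,numpy as np
s=env.sense();print({k:np.round(v,3).tolist() for k,v in s.items()})
for n in("scene","side"):
    f=env.grab_frame(n);cv2.imwrite(f"pics/{n}0.png",f["color"]);print(n,f["fx"],f["cx"],f["cy"],f["k1"],np.round(f["cam_to_world"],3).tolist())
E
```

```text
pics
rig.py
steer.py
{'time_s': 0.0, 'q': [-1.351, 0.351, 1.652, -0.0, 1.139, -0.085], 'joint_velocities': [0.001, 0.001, -0.001, 0.001, -0.001, 0.001], 'joint_efforts': [-0.002, -49.733, -28.526, 0.07, 0.026, -0.0], 'tool_pos': [0.165, -0.524, 0.218], 'ee_rot': [-3.14, -0.0, 0.305], 'contact_force': [-0.234, -0.782, -1.102], 'wrist_torque': [0.003, -0.008, 0.018], 'finger_force': 0.0, 'grip_width': 0.093}
scene 469.3168950372606 276.7143175064703 212.27902449101464 -0.0384838496689444 [[-0.852, -0.28, 0.442, 0.171], [-0.523, 0.425, -0.739, 0.45], [0.019, -0.861, -0.509, 0.506], [0.0, 0.0, 0.0, 1.0]]
side 509.17288911823243 278.4840093173786 213.85331954759087 -0.13364901951757358 [[-0.932, -0.171, 0.32, 0.255], [-0.363, 0.491, -0.792, 0.565], [-0.022, -0.854, -0.52, 0.583], [0.0, 0.0, 0.0, 1.0]]
```

View pics/scene0.png

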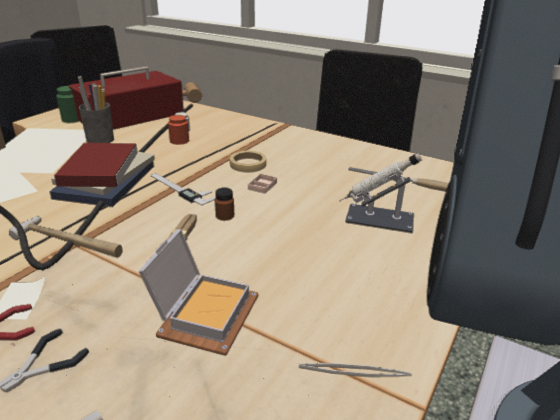

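View pics/side0.png

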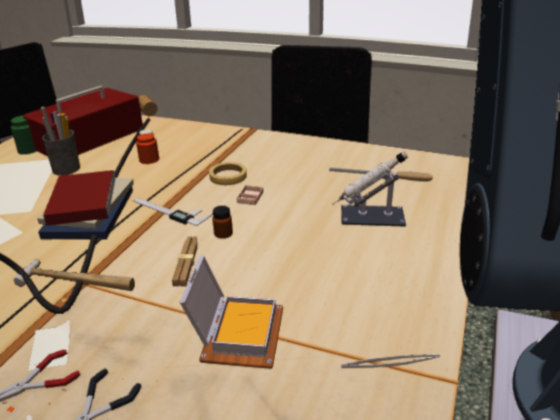

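The scene view shows the handpiece in its rest at about (383,180) with the bur tip at (342,198), and the open tin at (210,305). In the side view the rest is at (372,190) and the tin at (245,322).

```bash
cat > h.py <<'E'
from rig import env
import cv2,numpy as np
from scipy.spatial.transform import Rotation as R
def ray(f,uv,T=None):
    T=np.array(f["cam_to_world"]) if T is None else T
    K=np.array([[f["fx"],0,f["cx"]],[0,f["fy"],f["cy"]],[0,0,1]])
    p=cv2.undistortPoints(np.array([[uv]],float),K,np.array([f["k1"],0,0,0.]))[0,0]
    d=T[:3,:3]@[p[0],p[1],1]
    return T[:3,3],d/np.linalg.norm(d)
def plane(r,z): return r[0]+r[1]*(z-r[0][2])/r[1][2]
def tri(rs):
    A=sum(np.eye(3)-np.outer(d,d) for o,d in rs);b=sum((np.eye(3)-np.outer(d,d))@o for o,d in rs)
    p=np.linalg.solve(A,b);return p,[np.linalg.norm(np.cross(p-o,d)) for o,d in rs]
def tcp():
    s=env.sense();T=np.eye(4);T[:3,:3]=R.from_euler('xyz',s["ee_rot"]).as_matrix();T[:3,3]=s["tool_pos"];return T
def wrist():
    T=tcp();f=env.grab_frame("wrist");return f,T@np.array(f["mount"])
E
python3 - <<'E'
from h import *
c=[]
for n,(x,y) in(("scene",(330,140)),("side",(325,140))):
    f=env.grab_frame(n);im=f["color"];c.append(cv2.resize(im[y:y+95,x:x+110],None,fx=6.8,fy=6.8,interpolation=cv2.INTER_CUBIC)[:,:740])
    hsv=cv2.cvtColor(im,cv2.COLOR_BGR2HSV)
    m=cv2.inRange(hsv,(10,190,150),(25,255,255));k=cv2.connectedComponentsWithStats(m);i=1+np.argmax(k[2][1:,4])
    pts=np.argwhere(k[1]==i)[:,::-1];b=cv2.boxPoints(cv2.minAreaRect(pts.astype(np.float32)));h=cv2.convexHull(pts.astype(np.int32));q=cv2.approxPolyDP(h,6,True)[:,0]
    print(n,k[2][i],q.tolist());P=[plane(ray(f,p),.0245) for p in q];print(np.round(P,3).tolist(),np.round(plane(ray(f,k[3][i]),.0245),3), k[3][i])
    np.save("pics/"+n+".npy",k[3][i])
fa,fb=env.grab_frame("scene"),env.grab_frame("side")
print(tri([ray(fa,np.load("pics/scene.npy")),ray(fb,np.load("pics/side.npy"))]))
cv2.imwrite("pics/hp.png",cv2.resize(np.hstack(c)[:, :],(800,340)) if 0 else np.vstack([cv2.resize(i,(430,298)) for i in c]))
f=env.grab_frame("wrist");print(np.round(f["mount"],3).tolist(),f["fx"],f["k1"])
E
```

```text
Traceback (most recent call last):
ValueError: attempt to get argmax of an empty sequence
```

```bash
python3 - <<'E'
from h import *
c=[];r=[]
for n,(x,y),w in(("scene",(330,140),(210,300)),("side",(325,140),(245,325))):
    f=env.grab_frame(n);im=f["color"];c.append(cv2.resize(im[y:y+95,x:x+110],(620,535)[:2],interpolation=cv2.INTER_CUBIC))
    hsv=cv2.cvtColor(im,cv2.COLOR_BGR2HSV);v=hsv[w[1],w[0]].astype(int);print(n,v)
    m=cv2.inRange(hsv,(v-[6,50,60]).clip(0,255),(v+[6,70,70]).clip(0,255));k=cv2.connectedComponentsWithStats(m);i=k[1][w[1],w[0]]
    pts=np.argwhere(k[1]==i)[:,::-1];h=cv2.convexHull(pts.astype(np.int32));q=cv2.approxPolyDP(h,5,True)[:,0]
    print(k[2][i],q.tolist(),np.round([plane(ray(f,p),.0245) for p in q],3).tolist())
cv2.imwrite("pics/hp.png",np.hstack([cv2.resize(i,(400,345),interpolation=cv2.INTER_AREA) for i in c]))
f=env.grab_frame("wrist");print(np.round(f["mount"],3).tolist(),f["fx"],f["k1"])
E
```

```text
scene [ 17 139 222]
[ 177  281   67   48 1929] [[243, 290], [221, 328], [177, 317], [203, 281]] [[0.508, -0.015, 0.025], [0.487, 0.07, 0.025], [0.554, 0.087, 0.025], [0.575, 0.002, 0.025]]
side [ 19 212 230]
[ 217  302   55   43 1826] [[271, 305], [263, 344], [217, 340], [229, 302]] [[0.507, -0.014, 0.024], [0.485, 0.071, 0.024], [0.554, 0.088, 0.024], [0.575, 0.003, 0.024]]
[[-0.0, -0.955, -0.298, 0.082], [1.0, -0.0, -0.0, 0.001], [0.0, -0.298, 0.955, -0.166], [0.0, 0.0, 0.0, 1.0]] 335.8374786033289 0.013170997711168836
```

View pics/hp.png

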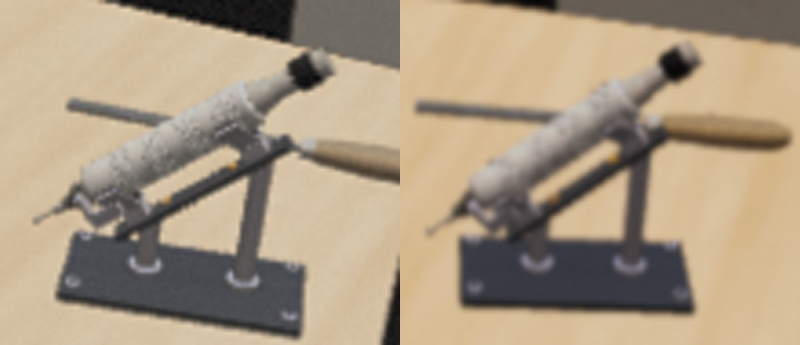

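The crop shows the bur tip, tail end and base plate clearly in both views. In crop pixels, scene left and side right, the tip is at (37,221) and (430,233), the tail end at (330,60) and (693,48).

```bash
python3 - <<'E'
from h import *
s=400/110.
fs=[env.grab_frame(n) for n in("scene","side")]
off=[(330,140),(325,140)]
def P(a,b):
    return [ray(f,((p[0]+.5)/s-.5+o[0],(p[1]+.5)/s-.5+o[1])) for f,o,p in zip(fs,off,(a,(b[0]-400,b[1])))]
tip=tri(P((37,221),(430,233)));tail=tri(P((328,63),(692,52)))
d=tip[0]-tail[0];print("tip",tip,"tail",tail,np.linalg.norm(d),"slope",np.degrees(np.arcsin(d[2]/np.linalg.norm(d))),"yaw",np.arctan2(d[1],d[0]))
C=[((80,233),(461,236)),((304,264),(679,241)),((300,333),(693,311)),((57,297),(461,304))]
for c in C:
    r=P(*c);print(tri(r)[0].round(3),[plane(q,.008).round(3).tolist() for q in r])
E
```

```text
tip (array([ 0.50136229, -0.35884608,  0.02789722]), [np.float64(0.00020282827487260797), np.float64(0.000202828274872644)]) tail (array([ 0.36700929, -0.41821941,  0.13972201]), [np.float64(0.0004667638184115747), np.float64(0.00046676381841164843)]) 0.18460960686514988 slope -37.28186414575091 yaw 0.41611464638167367
[ 0.498 -0.422 -0.009] [[0.487, -0.394, 0.008], [0.491, -0.394, 0.008]]
[ 0.364 -0.44   0.004] [[0.363, -0.432, 0.008], [0.363, -0.432, 0.008]]
[ 0.343 -0.366  0.002] [[0.342, -0.358, 0.008], [0.342, -0.356, 0.008]]
[ 0.474 -0.333 -0.001] [[0.469, -0.319, 0.008], [0.471, -0.319, 0.008]]
```

Careful with the scale: shifts go in shares of 0.5 m and turns go in shares of 4 rad. That gives: 0.27 m / 0.5 = 0.54, -0.06 m / 0.5 = -0.12.

```bash
echo '{"sx": [0.09,0.18,0.27,0.36,0.45,0.54,0.54,0.54,0.54],"sy": [-0.02,-0.04,-0.06,-0.08,-0.1,-0.12,-0.12,-0.12,-0.12],"sz": [-0.06,-0.06,-0.06,-0.06,-0.06,-0.06,-0.06,-0.06,-0.06],"drx": [0,0,0,0,0,0,0,0,0],"dry": [0,0,0,0,0,0,0,0,0],"drz": [0,0,0,0,0,0,0,0,0]}' > next.json && python3 steer.py next.json
python3 - <<'E'
from h import *
f,T=wrist();cv2.imwrite("pics/w1.png",f["color"]);np.savez("pics/w1.npz",T=T)
E
```

```text
time_s: 1.3
tool_pos: [0.404, -0.3868, 0.2486]
ee_rot: [-3.142, 0.0, 0.304]
contact_force: [-0.4, 0.3, 0.0]
grip_width: 0.0928
finger_force: 0.0
```

View pics/w1.png

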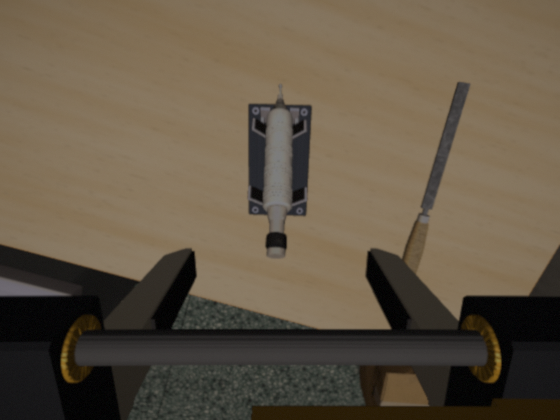

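The wrist view shows the handpiece almost upright in the picture: bur tip at (280,86), tail end at (276,255), cylinder from about y=108 to 208. I'll combine this with the fixed views.

```bash
python3 - <<'E'
from h import *
s=400/110.
fs=[env.grab_frame(n) for n in("scene","side")];f,T=wrist()
off=[(330,140),(325,140)]
def P(a,b,w):
    return [ray(g,((p[0]+.5)/s-.5+o[0],(p[1]+.5)/s-.5+o[1])) for g,o,p in zip(fs,off,(a,(b[0]-400,b[1])))]+[ray(f,w,T)]
r=P((37,221),(430,233),(280,86.5));tip=tri(r);r2=P((328,63),(692,52),(276,253));tail=tri(r2)
d=tip[0]-tail[0];print("tip",tip,"tail",tail,np.linalg.norm(d),"slope",np.degrees(np.arcsin(d[2]/np.linalg.norm(d))),"yaw",np.arctan2(d[1],d[0]))
print("tip@.03",[plane(q,.03).round(4) for q in r]);print("tail@.15",[plane(q,.15).round(4) for q in r2])
for c in [(249,105),(311,105),(306,215),(249,215)]: print(plane(ray(f,c,T),.008).round(4))
# axis midpoint from cylinder silhouette in wrist: centre columns of rows
im=cv2.cvtColor(f["color"],cv2.COLOR_BGR2HSV)
for y in (125,150,175,190): 
    row=im[y,240:325]; m=(row[:,2]>95)&(row[:,1]<90); x=np.where(m)[0]+240; print(y,x.min() if len(x) else 0,x.max() if len(x) else 0)
E
```

```text
tip (array([ 0.49996983, -0.35709845,  0.02903368]), [np.float64(0.0006198663926273188), np.float64(0.0009476995706165389), np.float64(0.0015230009040079085)]) tail (array([ 0.36330743, -0.39648997,  0.14918272]), [np.float64(0.0013104967587730288), np.float64(0.0013656679562389078), np.float64(0.000143205110351807)]) 0.18618295831590612 slope -40.19025419297311 yaw 0.2806328473735086
tip@.03 [array([ 0.5   , -0.3557,  0.03  ]), array([ 0.5004, -0.355 ,  0.03  ]), array([ 0.4985, -0.3575,  0.03  ])]
tail@.15 [array([ 0.3614, -0.3927,  0.15  ]), array([ 0.3644, -0.3965,  0.15  ]), array([ 0.3636, -0.3963,  0.15  ])]
[ 0.4695 -0.329   0.008 ]
[ 0.4909 -0.3974  0.008 ]
[ 0.3621 -0.4349  0.008 ]
[ 0.3403 -0.3654  0.008 ]
125 240 324
150 240 324
175 240 324
190 240 324
```

```bash
cat >> h.py <<'E'
def tool(yaw,tilt): return R.from_euler('xyz',[np.pi,0,yaw]).as_matrix()@R.from_rotvec([0,-tilt,0]).as_matrix()
def go(p,Rt=None):
    T=tcp();Rt=T[:3,:3] if Rt is None else Rt
    print("shift",(T[:3,:3].T@(np.array(p)-T[:3,3])).round(4),"rot",R.from_matrix(T[:3,:3].T@Rt).as_rotvec().round(4))
MID=np.array([.431,-.377,.0895]);YAW=.281
E
python3 - <<'E'
from h import *
Rt=tool(YAW,.35);z=Rt[:,2];print(z)
go(MID+.019*z-.10*z,Rt);go(MID+.019*z,Rt)
E
```

```text
[-0.32944888 -0.09509124 -0.93937271]
shift [ 0.0567 -0.0008  0.0831] rot [ 0.004  -0.35    0.0221]
shift [ 0.0224 -0.0016  0.1771] rot [ 0.004  -0.35    0.0221]
```

Scaled: 0.083 m / 0.5 = 0.166, 0.057 m / 0.5 = 0.114, -0.35 rad / 4 = -0.0875.

```bash
echo '{"sx": [0.038,0.076,0.114,0.114,0.114,0.114,0.114],"sy": [0,0,-0.002,-0.002,-0.002,-0.002,-0.002],"sz": [0.056,0.11,0.166,0.166,0.166,0.166,0.166],"drx": [0.0003,0.0005,0.001,0.001,0.001,0.001,0.001],"dry": [-0.0288,-0.0575,-0.0875,-0.0875,-0.0875,-0.0875,-0.0875],"drz": [0.0018,0.0035,0.0055,0.0055,0.0055,0.0055,0.0055]}' > next.json && python3 steer.py next.json
python3 - <<'E'
from h import *
f,T=wrist();cv2.imwrite("pics/w2.png",f["color"])
Rt=tool(YAW,.35);z=Rt[:,2];go(MID+.019*z,Rt)
E
```

```text
time_s: 2.2
tool_pos: [0.4582, -0.3694, 0.1675]
ee_rot: [3.139, 0.348, 0.28]
contact_force: [-0.1, 0.1, -0.1]
grip_width: 0.0928
finger_force: 0.0
shift [-1.000e-04 -3.000e-04  1.019e-01] rot [ 0.0019 -0.0022 -0.0008]
```

View pics/w2.png

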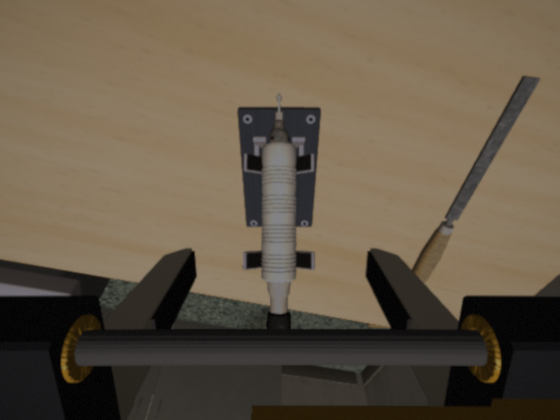

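The handpiece is centred between the fingers: its axis is at column 279 and the fingers' middle at 281. The yokes are at rows 163 and 260, well clear on both sides, so I'll go in.

Scaled: 0.102 m / 0.5 = 0.204, 0.095 m / 0.5 = 0.19.

```bash
echo '{"sx": [0,0,0,0,0,0,0,0],"sy": [0,0,0,0,0,0,0,0],"sz": [0.06,0.12,0.16,0.19,0.204,0.204,0.204,0.204],"drx": [0,0,0,0,0,0,0,0],"dry": [0,0,0,0,0,0,0,0],"drz": [0,0,0,0,0,0,0,0]}' > next.json && python3 steer.py next.json && python3 - <<'E'
from h import *
Rt=tool(YAW,.35);z=Rt[:,2];go(MID+.019*z,Rt);print(env.sense()["contact_force"])
E
```

```text
time_s: 3.05
tool_pos: [0.4257, -0.3784, 0.0709]
ee_rot: [3.14, 0.349, 0.282]
contact_force: [-1.2, 0.3, 0.0]
grip_width: 0.0928
finger_force: 0.0
shift [-0.0012  0.0002 -0.0004] rot [ 0.0018 -0.0011  0.001 ]
[-1.20175107  0.31402352  0.00365669]
```

```bash
echo '{"sx": [0,0,0,0,0,0,0,0,0,0],"sy": [0,0,0,0,0,0,0,0,0,0],"sz": [0,0,0,0,0,0,0,0,0,0],"drx": [0,0,0,0,0,0,0,0,0,0],"dry": [0,0,0,0,0,0,0,0,0,0],"drz": [0,0,0,0,0,0,0,0,0,0]}' > next.json && python3 steer.py next.json 0.02 32
```

```text
time_s: 4.05
tool_pos: [0.425, -0.3775, 0.0698]
ee_rot: [-3.14, 0.35, 0.283]
contact_force: [-0.8, 3.1, 2.0]
grip_width: 0.0258
finger_force: 32.0
```

Scaled: -0.094 m / 0.5 = -0.188, -0.075 m / 0.5 = -0.15.

```bash
echo '{"sx": [-0.004,-0.01,-0.02,-0.034,-0.054,-0.068,-0.068,-0.068,-0.068],"sy": [0,0,0,0,0,0,0,0,0],"sz": [-0.01,-0.028,-0.056,-0.094,-0.15,-0.188,-0.188,-0.188,-0.188],"drx": [0,0,0,0,0,0,0,0,0],"dry": [0,0,0,0,0,0,0,0,0],"drz": [0,0,0,0,0,0,0,0,0]}' > next.json && python3 steer.py next.json && python3 - <<'E'
from h import *
ims=[]
r=[]
for n in("scene","side"):
    f=env.grab_frame(n);ims.append(cv2.resize(f["color"][80:220,310:470],(400,350),interpolation=cv2.INTER_CUBIC))
cv2.imwrite("pics/l1.png",np.hstack(ims))
E
```

```text
time_s: 4.95
tool_pos: [0.4249, -0.3776, 0.1688]
ee_rot: [-3.14, 0.351, 0.283]
contact_force: [-0.7, 0.5, -1.5]
grip_width: 0.0261
finger_force: 32.0
```

View pics/l1.png

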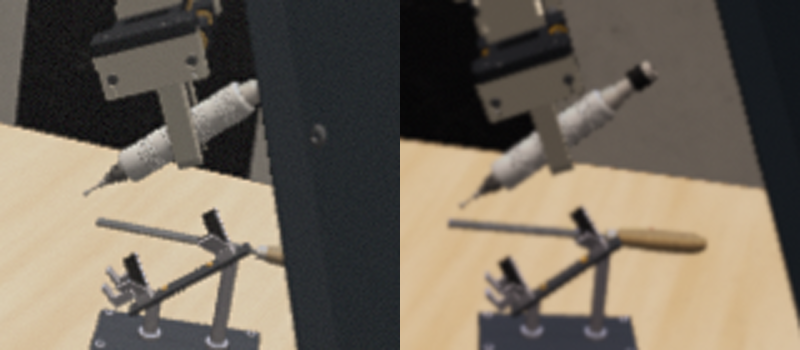

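The handpiece came out without pivoting. The bur tip is at (86,194) in the scene crop and (460,206) in the side crop, and the rest is empty below.

```bash
python3 - <<'E'
from h import *
r=[ray(env.grab_frame(n),p) for n,p in(("scene",(344,157.2)),("side",(333.6,162)))]
t,e=tri(r);T=tcp();print(t,e,"exp",[.4998,-.357,.1295],"at z",[plane(q,.1295).round(4) for q in r])
d=np.array([.539,.038,.1295])-[.4998,-.357,.1295];print((T[:3,:3].T@d).round(4),"down .1:",(T[:3,:3].T@[0,0,-.1]).round(4))
E
```

```text
[ 0.50633103 -0.37059541  0.12130907] [np.float64(0.00014297087119101605), np.float64(0.0001429708711911338)] exp [0.4998, -0.357, 0.1295] at z [array([ 0.4993, -0.3534,  0.1295]), array([ 0.5018, -0.3537,  0.1295])]
[ 0.1389 -0.3684 -0.0503] down .1: [0.0344 0.0001 0.0939]
```

Scaled: -0.368 m / 0.5 = -0.736, -0.347 m / 0.5 = -0.694.

```bash
echo '{"sx": [0.016,0.042,0.07,0.104,0.138,0.174,0.208,0.236,0.262,0.278],"sy": [-0.044,-0.11,-0.184,-0.276,-0.368,-0.46,-0.552,-0.626,-0.694,-0.736],"sz": [-0.006,-0.015,-0.025,-0.038,-0.05,-0.0628,-0.0754,-0.0854,-0.0948,-0.1006],"drx": [0,0,0,0,0,0,0,0,0,0],"dry": [0,0,0,0,0,0,0,0,0,0],"drz": [0,0,0,0,0,0,0,0,0,0]}' > next.json && python3 steer.py next.json && echo '{"sx": [0,0,0],"sy": [0,0,0],"sz": [0,0,0],"drx": [0,0,0],"dry": [0,0,0],"drz": [0,0,0]}' > next.json && python3 steer.py next.json && python3 - <<'E'
from h import *
ims=[]
for n,(x,y) in(("scene",(120,170)),("side",(150,180))):
    f=env.grab_frame(n);ims.append(cv2.resize(f["color"][y:y+200,x:x+200],(400,400),interpolation=cv2.INTER_CUBIC))
cv2.imwrite("pics/d1.png",np.hstack(ims))
E
```

```text
time_s: 6.15
tool_pos: [0.4647, 0.0189, 0.1692]
ee_rot: [-3.141, 0.35, 0.284]
contact_force: [0.9, -0.0, -2.2]
grip_width: 0.0259
finger_force: 32.0
time_s: 6.45
tool_pos: [0.4647, 0.0158, 0.1693]
ee_rot: [3.142, 0.35, 0.282]
contact_force: [0.5, -0.2, -2.1]
grip_width: 0.026
finger_force: 32.0
```

View pics/d1.png

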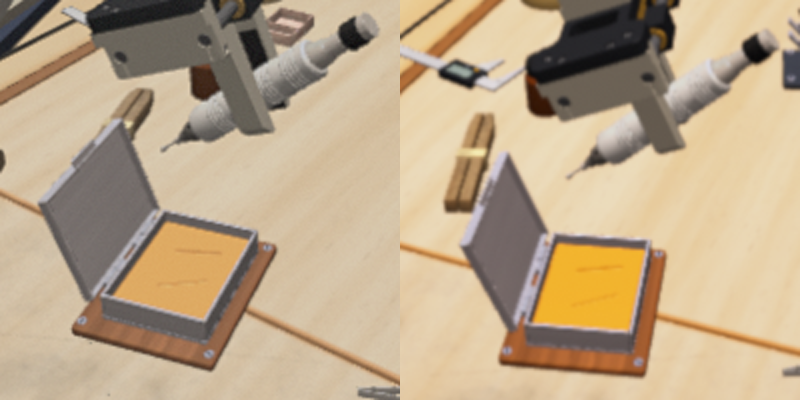

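The bur tip is above the tin, at (163,150) in the scene crop and (569,178) in the side crop. The lid's free corners are at (122,118) and (40,204) in scene, (503,152) and (463,245) in side.

```bash
python3 - <<'E'
from h import *
fs=[env.grab_frame(n) for n in("scene","side")]
def P(a,b): return [ray(fs[0],(a[0]/2+119.75,a[1]/2+169.75)),ray(fs[1],((b[0]-400)/2+149.75,b[1]/2+179.75))]
for nm,z,a,b in(("tip",.13,(163,150),(569,178)),("lid-",.115,(122,118),(503,152)),("lid+",.115,(40,204),(463,245)),
  ("rimfront-",.033,(257,232),(650,240)),("rimfront+",.033,(210,325),(635,333)),("boardfront-",.01,(275,245),(664,250)),("boardfront+",.01,(211,368),(645,373)),("boardback+",.01,(72,330),(500,360))):
    r=P(a,b);print(nm,tri(r)[0].round(4),[plane(q,z).round(4).tolist() for q in r])
E
```

```text
tip [0.5398 0.0389 0.1296] [[0.5398, 0.0388, 0.13], [0.5393, 0.04, 0.13]]
lid- [ 0.6249 -0.0102  0.0993] [[0.6085, 0.0059, 0.115], [0.6122, 0.0101, 0.115]]
lid+ [0.5909 0.1103 0.1073] [[0.5827, 0.1171, 0.115], [0.5856, 0.1175, 0.115]]
rimfront- [ 0.5029 -0.0218  0.0308] [[0.5014, -0.0196, 0.033], [0.502, -0.0196, 0.033]]
rimfront+ [0.477  0.0742 0.0254] [[0.4719, 0.0806, 0.033], [0.4742, 0.0804, 0.033]]
boardfront- [ 0.498  -0.0397  0.0068] [[0.496, -0.0369, 0.01], [0.4966, -0.0362, 0.01]]
boardfront+ [0.4609 0.0955 0.0108] [[0.4614, 0.095, 0.01], [0.4612, 0.0948, 0.01]]
boardback+ [0.5692 0.1184 0.0067] [[0.5667, 0.1204, 0.01], [0.5673, 0.1212, 0.01]]
```

Scaled: 0.092 m / 0.5 = 0.184, 0.082 m / 0.5 = 0.164.

```bash
echo '{"sx": [0.016,0.034,0.05,0.06,0.0674,0.0674,0.0674,0.0674],"sy": [0,0,0,0,0,0,0,0],"sz": [0.045,0.094,0.136,0.164,0.184,0.184,0.184,0.184],"drx": [0,0,0,0,0,0,0,0],"dry": [0,0,0,0,0,0,0,0],"drz": [0,0,0,0,0,0,0,0]}' > next.json && python3 steer.py next.json; echo '{"sx": [0.0014,0.0014,0.0014],"sy": [0,0,0],"sz": [0.004,0.004,0.004],"drx": [0,0,0],"dry": [0,0,0],"drz": [0,0,0]}' > next.json && python3 steer.py next.json
```

```text
time_s: 7.45
tool_pos: [0.4654, 0.0167, 0.0722]
ee_rot: [3.141, 0.349, 0.282]
contact_force: [0.6, 0.4, -2.4]
grip_width: 0.0259
finger_force: 32.0
time_s: 7.75
tool_pos: [0.4649, 0.0167, 0.0695]
ee_rot: [-3.142, 0.35, 0.283]
contact_force: [-1.3, -0.2, -2.1]
grip_width: 0.0257
finger_force: 32.0
```

Scaled: 0.0014 m / 0.5 = 0.0028, 0.0005 m / 0.5 = 0.001.

```bash
echo '{"sx": [0.001,0.001,0.001],"sy": [0,0,0],"sz": [0.0028,0.0028,0.0028],"drx": [0,0,0],"dry": [0,0,0],"drz": [0,0,0]}' > next.json && python3 steer.py next.json; echo '{"sx": [0.0008,0.0008,0.0008],"sy": [0,0,0],"sz": [0.002,0.002,0.002],"drx": [0,0,0],"dry": [0,0,0],"drz": [0,0,0]}' > next.json && python3 steer.py next.json; echo '{"sx": [0.0008,0.0008,0.0008],"sy": [0,0,0],"sz": [0.002,0.002,0.002],"drx": [0,0,0],"dry": [0,0,0],"drz": [0,0,0]}' > next.json && python3 steer.py next.json
```

```text
time_s: 8.05
tool_pos: [0.4648, 0.0167, 0.0678]
ee_rot: [-3.141, 0.35, 0.283]
contact_force: [0.3, 0.6, -1.6]
grip_width: 0.026
finger_force: 32.0
time_s: 8.35
tool_pos: [0.4648, 0.0167, 0.0667]
ee_rot: [-3.141, 0.35, 0.283]
contact_force: [0.4, -0.6, -2.0]
grip_width: 0.0261
finger_force: 32.0
time_s: 8.65
tool_pos: [0.4649, 0.0167, 0.0657]
ee_rot: [-3.142, 0.35, 0.283]
contact_force: [-1.0, -0.1, -1.4]
grip_width: 0.0258
finger_force: 32.0
```

Scaled: 0.0007 m / 0.5 = 0.0014, 0.0003 m / 0.5 = 0.0006.

```bash
for i in 1; do echo '{"sx": [0.0006,0.0006,0.0006],"sy": [0,0,0],"sz": [0.0014,0.0014,0.0014],"drx": [0,0,0],"dry": [0,0,0],"drz": [0,0,0]}' > next.json && python3 steer.py next.json; done; python3 -c "
from rig import env;print(env.sense()['contact_force'],env.sense()['wrist_torque'])"; echo '{"sx": [0.0006,0.0006,0.0006],"sy": [0,0,0],"sz": [0.0014,0.0014,0.0014],"drx": [0,0,0],"dry": [0,0,0],"drz": [0,0,0]}' > next.json && python3 steer.py next.json;python3 -c "
from rig import env;print(env.sense()['contact_force'],env.sense()['wrist_torque'])"
```

```text
time_s: 8.95
tool_pos: [0.4649, 0.0167, 0.065]
ee_rot: [-3.141, 0.35, 0.283]
contact_force: [-1.0, -0.5, 0.7]
grip_width: 0.0261
finger_force: 32.0
[-1.01027822 -0.49556033  0.65808318] [-0.03335196 -0.04606298  0.04000227]
time_s: 9.25
tool_pos: [0.4649, 0.0167, 0.0642]
ee_rot: [-3.141, 0.35, 0.283]
contact_force: [-2.2, -1.0, 2.7]
grip_width: 0.0263
finger_force: 32.0
[-2.20980421 -0.9821756   2.68095339] [-0.07827894  0.10928588  0.03444534]
```

The force rose from about -2 N to +2.7 N, so the bur is touching lightly. I'll hold briefly, then lift and carry back.

Scaled: -0.0986 m / 0.5 = -0.1972, -0.036 m / 0.5 = -0.072.

```bash
echo '{"sx": [0,0,-0.006,-0.02,-0.04,-0.06,-0.072,-0.072,-0.072],"sy": [0,0,0,0,0,0,0,0,0],"sz": [0,0,-0.0188,-0.056,-0.11,-0.164,-0.1972,-0.1972,-0.1972],"drx": [0,0,0,0,0,0,0,0,0],"dry": [0,0,0,0,0,0,0,0,0],"drz": [0,0,0,0,0,0,0,0,0]}' > next.json && python3 steer.py next.json && python3 - <<'E'
from h import *
go([.425,-.3777,.1692],tool(.283,.35))
E
```

```text
time_s: 10.15
tool_pos: [0.4649, 0.0167, 0.1689]
ee_rot: [-3.141, 0.35, 0.283]
contact_force: [0.1, -0.4, -1.4]
grip_width: 0.0263
finger_force: 32.0
shift [-0.1395  0.3677  0.0505] rot [-0.0003 -0.0005 -0.0004]
```

Scaled: 0.3677 m / 0.5 = 0.7354, 0.347 m / 0.5 = 0.694.

```bash
echo '{"sx": [-0.016,-0.042,-0.07,-0.104,-0.138,-0.174,-0.208,-0.236,-0.262,-0.279],"sy": [0.044,0.11,0.184,0.276,0.368,0.46,0.552,0.626,0.694,0.7354],"sz": [0.006,0.015,0.025,0.038,0.05,0.0628,0.0754,0.0854,0.0948,0.101],"drx": [0,0,0,0,0,0,0,0,0,0],"dry": [0,0,0,0,0,0,0,0,0,0],"drz": [0,0,0,0,0,0,0,0,0,0]}' > next.json && python3 steer.py next.json && echo '{"sx": [0,0,0,0],"sy": [0,0,0,0],"sz": [0,0,0,0],"drx": [0,0,0,0],"dry": [0,0,0,0],"drz": [0,0,0,0]}' > next.json && python3 steer.py next.json && python3 - <<'E'
from h import *
ims=[]
for n in("scene","side"):
    f=env.grab_frame(n);ims.append(cv2.resize(f["color"][80:220,310:470],(400,350),interpolation=cv2.INTER_CUBIC))
cv2.imwrite("pics/l2.png",np.hstack(ims))
go([.425,-.3777,.1692],tool(.283,.35))
a=cv2.imread("pics/l1.png").astype(int);b=cv2.imread("pics/l2.png").astype(int)
g=lambda i:np.float32(cv2.cvtColor(i.astype(np.uint8),cv2.COLOR_BGR2GRAY))
for x,y in((75,145),(450,160)): print(cv2.phaseCorrelate(g(a)[y:y+60,x:x+60],g(b)[y:y+60,x:x+60]))
E
```

```text
time_s: 11.15
tool_pos: [0.4239, -0.3798, 0.1678]
ee_rot: [-3.14, 0.351, 0.282]
contact_force: [0.5, 0.9, -1.5]
grip_width: 0.0259
finger_force: 32.0
time_s: 11.55
tool_pos: [0.4252, -0.3768, 0.1692]
ee_rot: [-3.141, 0.35, 0.284]
contact_force: [0.4, -0.4, -2.2]
grip_width: 0.0262
finger_force: 32.0
shift [-0.0003  0.0005  0.0004] rot [ 0.     -0.      0.0006]
((-0.30636720967391184, -0.09505052185820517), 0.7967779805925157)
((-0.261556558784104, -0.405484412768061), 0.7720307609770033)
```

View pics/l2.png

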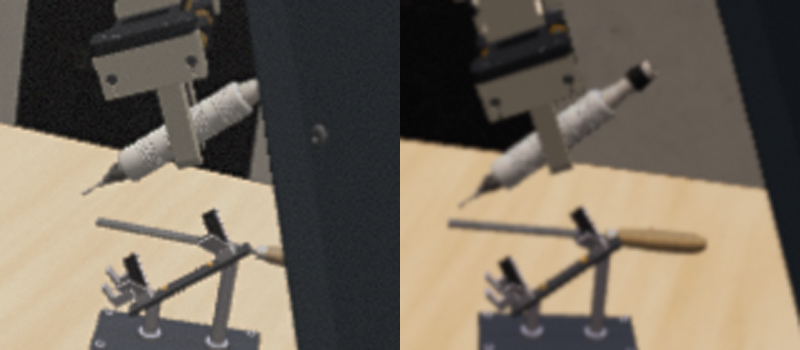

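The pose matches the one before the dip to within 0.5 px, with the tip at (86,193) and (460,206), so nothing pivoted. I'll lower it along the way it came out.

Scaled: 0.09 m / 0.5 = 0.18, 0.0005 m / 0.5 = 0.001.

```bash
echo '{"sx": [0.014,0.03,0.044,0.054,0.06,0.064,0.066,0.066,0.066],"sy": [0,0.001,0.001,0.001,0.001,0.001,0.001,0.001,0.001],"sz": [0.038,0.082,0.12,0.148,0.164,0.174,0.18,0.18,0.18],"drx": [0,0,0,0,0,0,0,0,0],"dry": [0,0,0,0,0,0,0,0,0],"drz": [0,0,0,0,0,0,0,0,0]}' > next.json && python3 steer.py next.json && echo '{"sx": [0.0008,0.0016,0.002,0.002,0.002],"sy": [0,0,0,0,0],"sz": [0.002,0.004,0.006,0.006,0.006],"drx": [0,0,0,0,0],"dry": [0,0,0,0,0],"drz": [0,0,0,0,0]}' > next.json && python3 steer.py next.json
```

```text
time_s: 12.55
tool_pos: [0.4255, -0.3784, 0.0742]
ee_rot: [3.141, 0.35, 0.282]
contact_force: [-0.3, -0.9, -1.1]
grip_width: 0.0259
finger_force: 32.0
time_s: 13.05
tool_pos: [0.4253, -0.3781, 0.0706]
ee_rot: [-3.141, 0.35, 0.283]
contact_force: [0.5, 1.3, 1.6]
grip_width: 0.026
finger_force: 32.0
```

Scaled: 0.0005 m / 0.5 = 0.001, 0.0002 m / 0.5 = 0.0004.

```bash
echo '{"sx": [0.0004,0.0004,0.0004],"sy": [0,0,0],"sz": [0.001,0.001,0.001],"drx": [0,0,0],"dry": [0,0,0],"drz": [0,0,0]}' > next.json && python3 steer.py next.json - 4; echo '{"sx": [0,0,0,0,0,0,0,0,0,0],"sy": [0,0,0,0,0,0,0,0,0,0],"sz": [0,0,0,0,0,0,0,0,0,0],"drx": [0,0,0,0,0,0,0,0,0,0],"dry": [0,0,0,0,0,0,0,0,0,0],"drz": [0,0,0,0,0,0,0,0,0,0]}' > next.json && python3 steer.py next.json 0.093; echo '{"sx": [0,0,0,0,0,0,0,0],"sy": [0,0,0,0,0,0,0,0],"sz": [-0.02,-0.06,-0.12,-0.204,-0.26,-0.26,-0.26,-0.26],"drx": [0,0,0,0,0,0,0,0],"dry": [0,0,0,0,0,0,0,0],"drz": [0,0,0,0,0,0,0,0]}' > next.json && python3 steer.py next.json && python3 - <<'E'
from h import *
a=cv2.imread("pics/scene0.png");
g=lambda i:np.float32(cv2.cvtColor(i,cv2.COLOR_BGR2GRAY))
for n,(x,y) in(("scene",(335,155)),("side",(328,155))):
    f=env.grab_frame(n)["color"];a=cv2.imread(f"pics/{n}0.png");print(cv2.phaseCorrelate(g(a)[y:y+70,x:x+75],g(f)[y:y+70,x:x+75]),np.abs(g(a)-g(f))[y:y+70,x:x+75].max(), np.abs(g(a)-g(f))[190:215,328:350].mean())
E
```

```text
time_s: 13.35
tool_pos: [0.4251, -0.3781, 0.07]
ee_rot: [-3.141, 0.35, 0.283]
contact_force: [-1.1, 4.1, 4.1]
grip_width: 0.0266
finger_force: 4.0
time_s: 14.35
tool_pos: [0.4252, -0.3782, 0.0699]
ee_rot: [-3.141, 0.35, 0.283]
contact_force: [0.3, -0.8, 0.5]
grip_width: 0.0926
finger_force: 0.0
time_s: 15.15
tool_pos: [0.4674, -0.3655, 0.1911]
ee_rot: [-3.14, 0.351, 0.283]
contact_force: [-0.3, -1.1, -0.9]
grip_width: 0.0925
finger_force: 0.0
((0.4760629833005865, -0.020389779054326596), 1.0019757173679493) 41.0 6.429091
((0.5105682134529914, 0.008308005092317217), 1.0071673451971124) 24.0 1.56
```

Scaled: -0.025 m / 0.5 = -0.05, -0.02 m / 0.5 = -0.04, 0.35 rad / 4 = 0.0875.

```bash
echo '{"sx": [-0.01,-0.02,-0.02,-0.02,-0.02,-0.02],"sy": [0,0,0,0,0,0],"sz": [-0.02,-0.04,-0.05,-0.05,-0.05,-0.05],"drx": [0,0,0,0,0,0],"dry": [0.0288,0.0575,0.0875,0.0875,0.0875,0.0875],"drz": [0,0,0,0,0,0]}' > next.json && python3 steer.py next.json 0 10 && python3 - <<'E'
from h import *
go([.631,.069,.21],tool(.26,0))
E
```

```text
time_s: 15.85
tool_pos: [0.4673, -0.3657, 0.2181]
ee_rot: [-3.14, 0.003, 0.283]
contact_force: [-0.7, 0.3, -0.8]
grip_width: 0.0497
finger_force: 0.0
shift [ 0.2786 -0.3717  0.0077] rot [-0.0014  0.003   0.0231]
```

Scaled: -0.3717 m / 0.5 = -0.7434, -0.34 m / 0.5 = -0.68, 0.023 rad / 4 = 0.0058.

```bash
echo '{"sx": [0.034,0.088,0.144,0.2,0.256,0.32,0.384,0.45,0.51,0.5572],"sy": [-0.046,-0.116,-0.192,-0.266,-0.34,-0.426,-0.512,-0.6,-0.68,-0.7434],"sz": [0,0,0,0,0,0,0,0,0,0],"drx": [0,0,0,0,0,0,0,0,0,0],"dry": [0,0.0008,0.0008,0.0008,0.0008,0.0008,0.0008,0.0008,0.0008,0.0008],"drz": [0,0.0025,0.0058,0.0058,0.0058,0.0058,0.0058,0.0058,0.0058,0.0058]}' > next.json && python3 steer.py next.json && echo '{"sx": [0,0,0,0],"sy": [0,0,0,0],"sz": [0.06,0.06,0.06,0.06],"drx": [0,0,0,0],"dry": [0,0,0,0],"drz": [0,0,0,0]}' > next.json && python3 steer.py next.json && python3 - <<'E'
from h import *
ims=[]
for n,(x,y) in(("scene",(100,150)),("side",(130,160))):
    f=env.grab_frame(n);ims.append(cv2.resize(f["color"][y:y+200,x:x+200],(400,400),interpolation=cv2.INTER_CUBIC))
cv2.imwrite("pics/c1.png",np.hstack(ims));go([.631,.069,.085],tool(.26,0))
E
```

```text
time_s: 16.85
tool_pos: [0.6309, 0.0698, 0.2181]
ee_rot: [3.141, -0.001, 0.261]
contact_force: [1.2, 0.6, 0.3]
grip_width: 0.0006
finger_force: 0.0
time_s: 17.25
tool_pos: [0.6309, 0.0663, 0.19]
ee_rot: [3.141, -0.003, 0.259]
contact_force: [-0.0, 0.8, 0.6]
grip_width: 0.0005
finger_force: 0.0
shift [ 0.0002 -0.0027  0.1051] rot [ 0.0004 -0.0043 -0.0015]
```

View pics/c1.png

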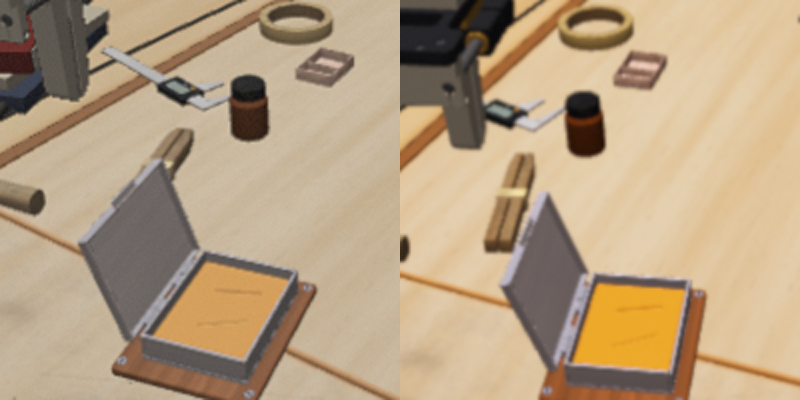

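The fingers are behind the lid and clear of it, tip at (65,100) in the scene crop and (465,145) in side. The clamp and jar below are low enough. I'll lower and push the lid over.

Scaled: 0.105 m / 0.5 = 0.21, 0.03 m / 0.5 = 0.06.

```bash
echo '{"sx": [0.01,0.01,0.01,0.01,0.01,0.01],"sy": [0,0,0,0,0,0],"sz": [0.06,0.12,0.18,0.21,0.21,0.21],"drx": [0,0,0,0,0,0],"dry": [0,0,0,0,0,0],"drz": [0,0,0,0,0,0]}' > next.json && python3 steer.py next.json && echo '{"sx": [-0.03,-0.05,-0.07,-0.09,-0.112,-0.112],"sy": [0,0,0,0,0,0],"sz": [0,0,0,0,0,0],"drx": [0,0,0,0,0,0],"dry": [0,0,0,0,0,0],"drz": [0,0,0,0,0,0]}' > next.json && python3 steer.py next.json && echo '{"sx": [-0.02,-0.04,-0.06,-0.082,-0.104,-0.116,-0.128,-0.128],"sy": [0,0,0,0,0,0,0,0],"sz": [0,0.006,0.012,0.03,0.05,0.06,0.07,0.07],"drx": [0,0,0,0,0,0,0,0],"dry": [0,0,0,0,0,0,0,0],"drz": [0,0,0,0,0,0,0,0]}' > next.json && python3 steer.py next.json
```

```text
time_s: 17.95
tool_pos: [0.6365, 0.0682, 0.0854]
ee_rot: [3.141, -0.004, 0.259]
contact_force: [-0.7, -1.1, 0.3]
grip_width: 0.0008
finger_force: 0.0
time_s: 18.55
tool_pos: [0.5806, 0.0537, 0.0842]
ee_rot: [-3.141, -0.003, 0.259]
contact_force: [0.6, 0.7, -0.3]
grip_width: 0.0002
finger_force: 0.0
time_s: 19.35
tool_pos: [0.5189, 0.0375, 0.0481]
ee_rot: [-3.141, -0.002, 0.259]
contact_force: [0.7, -0.2, 0.4]
grip_width: 0.0005
finger_force: 0.0
```

Scaled: -0.012 m / 0.5 = -0.024, 0.0105 m / 0.5 = 0.021.

```bash
echo '{"sx": [-0.012,-0.024,-0.024,-0.024,-0.024],"sy": [0,0,0,0,0],"sz": [0.008,0.016,0.021,0.024,0.024],"drx": [0,0,0,0,0],"dry": [0,0,0,0,0],"drz": [0,0,0,0,0]}' > next.json && python3 steer.py next.json; echo '{"sx": [0,0,0],"sy": [0,0,0],"sz": [0.0014,0.0028,0.0028],"drx": [0,0,0],"dry": [0,0,0],"drz": [0,0,0]}' > next.json && python3 steer.py next.json
```

```text
time_s: 19.85
tool_pos: [0.5077, 0.0345, 0.037]
ee_rot: [-3.141, -0.001, 0.26]
contact_force: [-6.9, -1.5, 11.0]
grip_width: 0.0005
finger_force: 5.4
time_s: 20.15
tool_pos: [0.5078, 0.0345, 0.0366]
ee_rot: [-3.141, -0.001, 0.26]
contact_force: [-12.0, -1.1, 27.8]
grip_width: 0.0005
finger_force: 14.0
```

Firm contact at z = 37 mm, so the lid is pressed shut. I'll retreat and check.

Careful with the scale: shifts go in shares of 0.5 m and turns go in shares of 4 rad. That gives: -0.15 m / 0.5 = -0.3, 0.14 m / 0.5 = 0.28.

```bash
echo '{"sx": [0,0,0,0,0,-0.06,-0.12,-0.18,-0.18,-0.18],"sy": [0,0,0,0,0.06,0.15,0.22,0.28,0.28,0.28],"sz": [-0.02,-0.08,-0.16,-0.24,-0.3,-0.3,-0.3,-0.3,-0.3,-0.3],"drx": [0,0,0,0,0,0,0,0,0,0],"dry": [0,0,0,0,0,0,0,0,0,0],"drz": [0,0,0,0,0,0,0,0,0,0]}' > next.json && python3 steer.py next.json && python3 - <<'E'
from h import *
ims=[]
for n,(x,y) in(("scene",(120,150)),("side",(150,160))):
    f=env.grab_frame(n)["color"];a=cv2.imread(f"pics/{n}0.png")
    t=cv2.resize(f[y:y+200,x:x+200],(400,300));b=cv2.resize(f[145:240,325:435],(400,300));ims.append(np.vstack([t,b]))
    d=np.abs(f.astype(int)-a).max(2);d=cv2.medianBlur(d.astype(np.uint8),3)
    k=cv2.connectedComponentsWithStats((d>45).astype(np.uint8));print(n,[s.tolist() for s in k[2][1:] if s[4]>15])
cv2.imwrite("pics/end.png",np.hstack(ims))
E
```

```text
time_s: 21.15
tool_pos: [0.4569, -0.1245, 0.1851]
ee_rot: [-3.142, -0.004, 0.258]
contact_force: [-0.3, 1.0, 0.4]
grip_width: 0.0003
finger_force: 0.0
scene [[264, 0, 123, 43, 3479], [427, 0, 94, 335, 14008], [290, 43, 53, 18, 422], [286, 55, 59, 55, 996], [552, 65, 8, 15, 93], [334, 95, 16, 19, 186], [514, 98, 3, 7, 16], [271, 106, 63, 78, 2600], [551, 190, 3, 17, 33], [550, 213, 2, 8, 16], [548, 223, 4, 20, 39], [167, 230, 16, 13, 80], [139, 240, 61, 81, 2385], [547, 244, 3, 13, 24], [169, 276, 77, 53, 2301], [235, 302, 10, 14, 64], [497, 336, 63, 84, 3342]]
side [[270, 0, 164, 54, 5657], [459, 0, 95, 310, 21921], [299, 58, 55, 7, 120], [296, 63, 59, 23, 664], [298, 89, 53, 41, 1514], [555, 94, 5, 26, 72], [295, 134, 54, 62, 2049], [180, 257, 98, 89, 4553], [548, 319, 11, 13, 90]]
```

View pics/end.png

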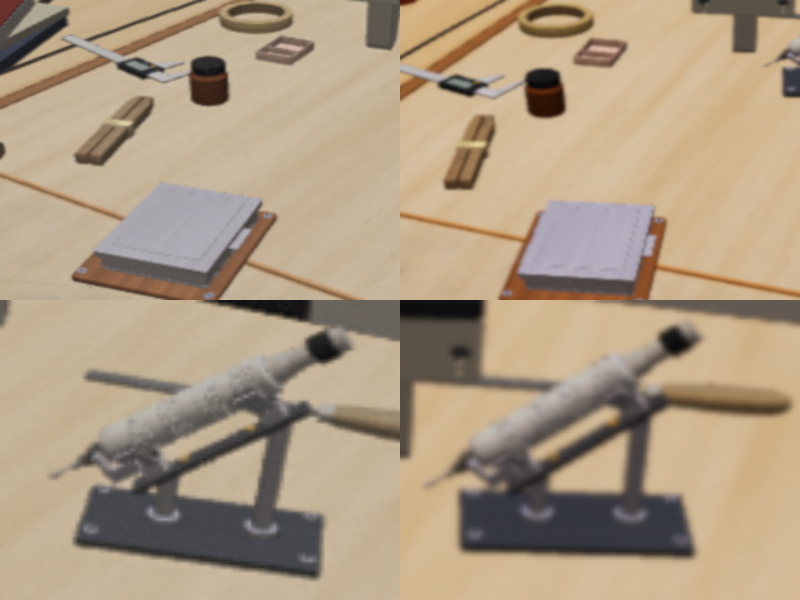

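The lid is shut flat on the tin, at (180,235) and (590,245). The handpiece is seated, with its tip at (50,476) and (428,485), and no change shows where the bystanders stand. I'll hand it in.

```bash
python3 -c "
from rig import env;print(env.close_job())"
```

```text
the job is handed in; nothing more can be done
None
```

I handed the job in at about 21 s: the bur touched the wax lightly (about 5 N), the handpiece is back in its rest nose down, the lid is shut, and the other things look unmoved in the final pictures; the hand-in returned no verdict.

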